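# Set the board holder's sprung jaw half open on its stop pin

### The job

Get the circuit-board holder ready for the next board using only fingertip pushes: first push the yellow stop-pin knob fully home, then push the orange thumb plate of the sprung jaw back past the stop pin and let it go, so that it springs back and catches half open on the pin. Leave the red knob, and the board, tin, capacitor and heatsink lying around the holder, where they are, and take your hand away at the end.

Things in the scene. Friction and masses are not known exactly. Their poses are not given: they have to be found in the camera images.
- holder: Blue-based circuit-board holder, fixed. Base 200 (x) x 104 (y) x 12 mm; origin at the centre of its underside, on the bench; z up; x is the way its sprung jaw opens, roughly away from the robot. Fixed jaw, 30 mm high, at its -x end (x -95 to -81 mm); spring block, 34 mm high, at +x (88 to 100 mm); stop-pin guides, 35 mm high, on both long edges (42 to 52 mm from the centre line)
- jaw (a joint): Travel of the sprung jaw along holder +x, m: 0 closed, 0.050 end stop. Spring 3.5 N at 0 to 8.5 N at 0.050, damped. With the yellow pin home, a tooth on the jaw rides over the pin's sprung nose (a few N more) and clears it at 0.025; pushed farther and released, it catches at about 0.025, half open. Pushed less, or with the pin not home, it springs back closed
- thumb_face (a point): Centre of the front (-x) face of the orange thumb plate on the sprung jaw, 50 mm above the bench, moving with it; push along holder +x. Plate 50 mm wide (y), 8 mm thick, from 30 to 68 mm above the bench. Before it lies the jaw's deck, 30 mm above the bench, 50 mm long (x), 39 mm wide, ending in a lip 34 mm above the bench. Axes as the holder's
- mid_pin (a joint): Travel of the yellow stop pin, m: it moves along the holder's +y axis, 0 fully out, 0.022 fully home at a hard stop; it starts between 0 and 0.006. Friction of about 4 N; it stays where it is left
- mid_knob (a point): Centre of the outer flat face of the yellow stop-pin knob, on the holder's -y side; it moves with the pin. Push here along the holder's +y. The knob is a disc 32 mm in diameter, 8 mm thick, its axis level along y and 24 mm above the bench. Axes as the holder's
- wide_pin (a joint): Travel of the red stop pin (for another opening, not wanted now), m, along the holder's -y axis: 0 out, 0.022 home; it starts between 0 and 0.006 and must stay where it is
- wide_knob (a point): Centre of the outer flat face of the red knob, on the holder's +y side, 24 mm above the bench, 32 mm in diameter
- board: Loose green circuit board with parts, 50x70x22 mm, beside the holder on its +y side; origin at the centre of its underside; leave alone
- heatsink: Loose black finned heatsink, 30x50x26 mm, beside the holder on its +y side; origin at the centre of its underside; leave alone
- flux_tin: Loose round flat tin with a yellow lid, 52 mm in diameter, 19 mm high, beside the holder on its -y side, beyond the yellow knob; origin at the centre of its underside; leave alone
- capacitor: Loose dark blue capacitor standing on end, 21 mm in diameter, 34 mm high, beside the holder on its -y side, on the robot's side of the yellow knob; origin at the centre of its underside; leave alone

How it is judged:
By the outcome, as a careful person would: the job done as asked, in the order asked, and still so for the second after the job is handed in, with the robot touching nothing.
It also fails if it takes over 48 s, if anything falls off the work surface, if the arm or the gripper's body presses on something with over 40 N, if the wrist force passes 120 N, or if a joint passes its speed limit or range.

### The arm

A 6-joint arm with a two-finger parallel gripper is mounted at the origin on a cart in front of the work surface, level with it; the furniture and walls round the work are solid. World frame = base frame: x ahead of the robot, y to its left, z up, the work surface at z = 0. Lengths are in m, angles in rad, forces in N, time in s.
With the tool pointing down it reaches from about 0.35 to 0.85 m from the base axis. Payload 8.1 kg.
Tool frame: the origin (TCP) lies between the finger pads; the fingertips stand 11 mm ahead of it and the grasp point (between the pads) lies 8 mm behind it (robot.tips_ahead is the distance from the TCP to the fingertips, in m); z points along the fingers, y is the line along which they close (so a half turn about z gives the same grasp; the last joint's range is limited). The gripper opens to 93 mm and grips with 3 to 60 N. Pads are 15 mm wide; open, the fingers measure 128 mm over their backs; the gripper's body (75 mm by 188 mm) begins 65 mm behind the grasp point.
Start: joints at [1.224, 0.13, 1.488, -0, 1.523, -0.085], TCP at [0.155, 0.58, 0.23] pointing down, gripper open.
Joint ranges: [-2.96, 2.96], [-0.89, 2.26], [0.02, 2.5], [-1.34, 4.48], [0, 2.73], [-2.66, 2.66]. Speed limits (rad/s): [2.39, 2.39, 2.79, 3.14, 3.14, 3.14].

### API

Orientations are given as a rotation vector (axis times angle).
In Python, from plant import robot gives the robot as it stands. The module is installed in compiled form; this text tells all that it offers.
- The arm moves only by the tool move_arm, never from a script. Its argument "deltas" is one flat list of numbers, 7 for each row, row after row: the shift along the tool's x, y, z in m, then the turn, a rotation vector about the tool's x, y, z in rad, then the opening, from 0 (shut) to 1 (fully open). A call has 1 to 12 rows; each row is the pose to reach, as a shift and turn from the pose commanded when the call began, along the tool's axes at that moment; what a row does not reach only later rows make up. A row lasts 1/8 s, in which the tool goes at most 62.5 mm and 10.7 degrees, less where a joint would pass 70% of its speed; a pose out of reach is approached as far as the arm can. A call with a gripper value outside its range is refused whole. The fingers move at their own pace and stop on an object; "squeeze" is the grip in N (left out, the last holds). Time passes only in rows, so rows that repeat a pose let the fingers close. It gives the time, the measured TCP pose, the force, the opening and the grip force at its end, in the units of the state.
- robot.read_state(): the state, without advancing time (a new reading comes with each control period).
- robot.read_camera(name): name is "scene" or "top" or "wrist"; returns (picture, depth): 420x560x3 uint8, red, green, blue; 420x560 float32, m along the optical axis (not along the pixel's ray), 0 where there is no reading.
- robot.camera_model(name): a dict with "K" (3x3 intrinsics, pixels), "R" (3x3) and "t" (3): a world point X has camera coordinates R X + t; the wrist camera has in their place "tool_from_camera" (4x4, takes a point from camera to tool coordinates, whose origin is the TCP and whose axes are the flange's). Camera axes: x right, y down, z forward; pixel columns grow to the right and rows downward; lengths in m; the calibration is good to about 2 mm. A picture is of the moment at which its call begins: read the wrist's pose just before it. camera_model takes no time and is no camera call.
- robot.close_job(): hands the job in; it is judged then, once.
Trained networks look in the newest picture that a camera, given by its name, has taken for a name from the list of things; names that differ only in an ending like _2 or _b are one class to them, and where a whole thing is asked for, a point or a joint stands for the part that bears it (a point fixed in the world has none). Each returns a list of dicts, best first, with "confidence" (0 to 1); they miss things now and then, are a little off and sometimes report something else, mostly with a low value. They report only what shows in the picture. A call takes as long as a camera call.
- robot.recognise(camera, label): "uv" ([column, row] in pixels, amid what is visible of it).
The state is a dict: "t": time; "q": joint angles; "dq": joint speeds; "joint_torque": joint torques, N m; "tool_pos": TCP position; "orientation": TCP orientation; "force": force on the tool from outside, world axes, zero at the start; "wrist_torque": the same for the moment, N m; "opening": finger opening in m; "gripper_force": force on a finger pad.
Only numpy, scipy, OpenCV 4.12 (cv2) and the standard library are available. Lean on these libraries where they do the work, as an engineer would, in place of code of your own. Each camera call takes 0.05 s, during which the arm holds its last target. There are 200 camera calls.

## Working session

There is one attempt and no reset: what is moved stays moved. The work goes in short steps, Python scripts to look and compute and a tool call to move; the robot and the scene stay as the last step left them, time stands still between calls to the robot, and variables do not carry over. Pictures are saved under pics/ and viewed, at most 10 in all, crops included, and the job is handed in when it is done.

Besides the shell and the picture viewer there is one more tool, called as a command line: name --argument value ..., lists and objects as JSON in quotes. move_arm: Moves the arm, as the interface text tells. Its arguments: {"type":"object","properties":{"deltas":{"type":"array","items":{"type":"number"}},"squeeze":{"type":"number"}},"required":["deltas"]}

```bash
mkdir -p pics; cat > h.py <<'E'
from plant import robot
import numpy as np, cv2
from scipy.spatial.transform import Rotation as Ro
def cloud(cam):
    s=robot.read_state(); im,d=robot.read_camera(cam); m=robot.camera_model(cam)
    K=np.array(m["K"]); v,u=np.indices(d.shape)
    c=np.stack([(u-K[0,2])/K[0,0]*d,(v-K[1,2])/K[1,1]*d,d],-1)
    if cam=="wrist":
        T=np.array(m["tool_from_camera"]); c=c@T[:3,:3].T+T[:3,3]
        w=c@Ro.from_rotvec(s["orientation"]).as_matrix().T+s["tool_pos"]
    else: w=(c-np.array(m["t"]))@np.array(m["R"])
    w[d==0]=np.nan
    return im,w
E
python3 - <<'E'
from h import *
s=robot.read_state();print(s["tool_pos"],s["orientation"],s["force"],Ro.from_rotvec(s["orientation"]).as_matrix().round(3))
ims=[]
for c in("top","scene"):
    im,w=cloud(c); cv2.imwrite(f"pics/{c}0.png",im[:,:,::-1]); np.save(c+"w.npy",w);
    for l in("holder","thumb_face","mid_knob","wide_knob","board","heatsink","flux_tin","capacitor"):
        r=robot.recognise(c,l)
        for a in r[:1]:
            u,v=map(int,a["uv"]); print(c,l,round(a["confidence"],2),u,v,np.nanmedian(w[v-2:v+3,u-2:u+3].reshape(-1,3),0).round(3))
E
```

```text
[0.15506405 0.57905221 0.22861097] [-4.09938270e-01 -3.11432447e+00  2.76814458e-03] [-0.53787082  0.85799978 -0.12971618] [[-0.966  0.259 -0.001]
 [ 0.259  0.966 -0.002]
 [ 0.    -0.002 -1.   ]]
top holder 0.86 247 222 [0.608 0.143 0.029]
top thumb_face 0.65 249 227 [0.596 0.138 0.031]
top wide_knob 0.66 210 220 [0.612 0.225 0.034]
top board 0.57 202 266 [0.511 0.245 0.003]
top heatsink 0.85 183 224 [0.605 0.287 0.009]
top flux_tin 0.64 278 166 [0.732 0.073 0.02 ]
scene thumb_face 0.7 247 223 [0.596 0.129 0.029]
scene mid_knob 0.4 280 223 [0.643 0.073 0.027]
scene board 0.73 181 229 [0.521 0.259 0.002]
scene heatsink 0.65 195 208 [0.598 0.29  0.008]
scene flux_tin 0.8 302 207 [0.743 0.079 0.018]
scene capacitor 0.46 276 243 [0.582 0.041 0.02 ]
```

View pics/top0.png

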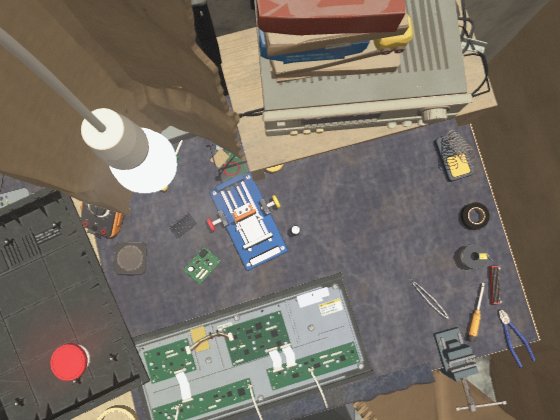

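View pics/scene0.png

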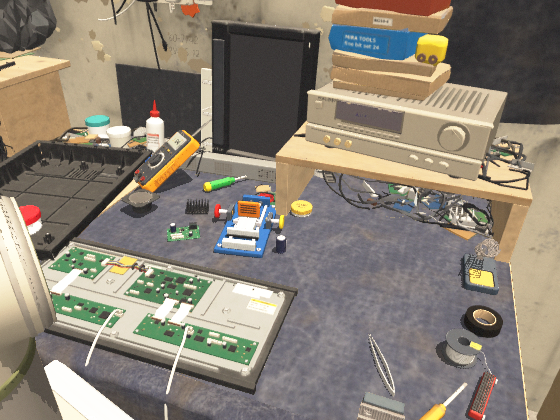

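```bash
python3 - <<'E'
import numpy as np,cv2
im=cv2.imread("pics/top0.png");w=np.load("topw.npy")
hsv=cv2.cvtColor(im,cv2.COLOR_BGR2HSV)
h,s,v=[hsv[...,i].astype(int) for i in range(3)]
roi=np.zeros(h.shape,bool);roi[165:280,170:320]=1
b=roi&(h>100)&(h<118)&(s>150)&(v>90)
b=cv2.morphologyEx(b.astype(np.uint8),cv2.MORPH_OPEN,np.ones((2,2)))
n,l,st,c=cv2.connectedComponentsWithStats(cv2.dilate(b,np.ones((3,3)))); 
P=w[(b>0)&(l==1+np.argmax(st[1:,4]))];P=P[P[:,2]<0.045]
r=cv2.minAreaRect(P[:,:2].astype(np.float32));print(len(P),r,cv2.boxPoints(r))
for nm,m in dict(yellow=(h>18)&(h<32)&(s>140)&(v>120),red=((h<5)|(h>172))&(s>150),orange=(h>5)&(h<16)&(s>170)).items():
    m=roi&m; n,l,st,c=cv2.connectedComponentsWithStats(m.astype(np.uint8))
    for i in range(1,n):
        if st[i,4]>8:
            q=w[l==i];print(nm,st[i,4],c[i].round(),np.nanmedian(q,0).round(3),np.nanmin(q,0).round(3),np.nanmax(q,0).round(3))
# heights of surroundings 
for (u,v_) in [(290,295),(330,280),(140,160),(270,125),(240,140),(280,165),(235,160),(295,230),(100,120),(370,130)]: print(u,v_,w[v_,u].round(3))
c=np.hstack([cv2.resize(im[165:280,165:315],(600,460),interpolation=cv2.INTER_CUBIC)])
cv2.imwrite("pics/c1.png",c)
E
```

```text
Traceback (most recent call last):
ValueError: attempt to get argmax of an empty sequence
```

```bash
python3 - <<'E'
import numpy as np,cv2
im=cv2.imread("pics/top0.png");w=np.load("topw.npy").astype(float)
hsv=cv2.cvtColor(im,cv2.COLOR_BGR2HSV)
print(hsv[255,275],hsv[190,222],hsv[240,268],hsv[202,277])
h,s,v=[hsv[...,i].astype(int) for i in range(3)]
roi=np.zeros(h.shape,bool);roi[165:280,170:320]=1
b=roi&(h>98)&(h<122)&(s>130)&(v>70)
n,l,st,c=cv2.connectedComponentsWithStats(cv2.dilate(b.astype(np.uint8),np.ones((3,3)))); 
P=w[b&(l==1+np.argmax(st[1:,4]))];P=P[P[:,2]<0.045]
r=cv2.minAreaRect(P[:,:2].astype(np.float32));print(len(P),r,cv2.boxPoints(r))
for nm,m in dict(yellow=(h>18)&(h<32)&(s>140)&(v>120),red=((h<5)|(h>172))&(s>150),orange=(h>5)&(h<16)&(s>170)).items():
    m=roi&m; n,l,st,c=cv2.connectedComponentsWithStats(m.astype(np.uint8))
    for i in range(1,n):
        if st[i,4]>8:
            q=w[l==i];print(nm,st[i,4],c[i].round(),np.nanmedian(q,0).round(3),np.nanmin(q,0).round(3),np.nanmax(q,0).round(3))
for (u,v_) in [(290,295),(330,280),(140,160),(270,125),(240,140),(280,165),(235,160),(295,230),(100,120),(370,130)]: print(u,v_,w[v_,u].round(3))
cv2.imwrite("pics/c1.png",cv2.resize(im[165:280,165:315],(600,460),interpolation=cv2.INTER_CUBIC))
E
```

```text
[108 118 183] [130  12 124] [113  37 167] [ 29 130 246]
657 ((0.5667518973350525, 0.1195531040430069), (0.09592486917972565, 0.09925935417413712), 26.243515014648438) [[0.5017877  0.14285871]
 [0.5456789  0.05383074]
 [0.6317161  0.09624749]
 [0.5878249  0.18527547]]
yellow 23 [276. 201.] [0.651 0.08  0.037] [0.641 0.071 0.029] [0.667 0.085 0.043]
290 295 [0.446 0.048 0.011]
330 280 [ 0.479 -0.042  0.008]
140 160 [0.596 0.184 0.761]
270 125 [0.766 0.086 0.251]
240 140 [0.8   0.161 0.001]
280 165 [0.737 0.069 0.02 ]
235 160 [0.753 0.172 0.005]
295 230 [0.589 0.036 0.034]
100 120 [0.615 0.201 0.814]
370 130 [ 0.781 -0.113  0.159]
```

View pics/c1.png

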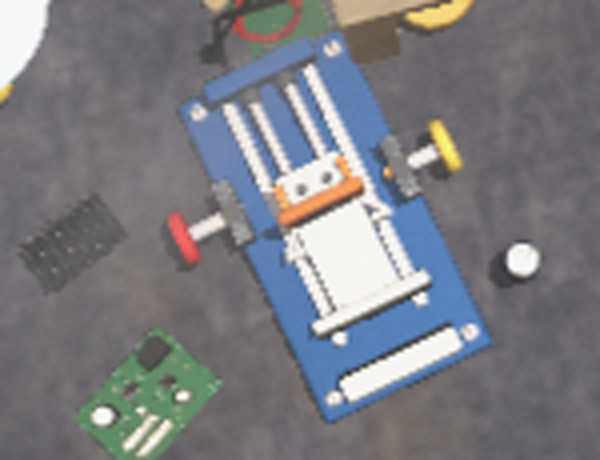

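```bash
cat >> h.py <<'E'
def ray(cam,u,v,z):
    m=robot.camera_model(cam);K,R,t=[np.array(m[k]) for k in("K","R","t")]
    o=-R.T@t; d=R.T@np.linalg.solve(K,[u,v,1]); return o+d*(z-o[2])/d[2]
E
python3 - <<'E'
from h import *
f=lambda x,y,z:ray("top",164.6+x/4,164.6+y/4,z)
C=np.array([f(*p,.012)[:2] for p in[(182,102),(342,35),(492,342),(330,422)]])
print(C.round(4)); TL,TR,BR,BL=C
print([np.linalg.norm(a-b).round(4) for a,b in((TL,TR),(BL,BR),(TL,BL),(TR,BR))])
ex=(TL+TR-BL-BR);a=np.arctan2(ex[1],ex[0]);ey=TL+BL-TR-BR;print(np.degrees(a),np.degrees(np.arctan2(ey[1],ey[0]))-90,C.mean(0))
a=(a+np.arctan2(ey[1],ey[0])-np.pi/2)/2;o=C.mean(0);Rz=np.array([[np.cos(a),-np.sin(a)],[np.sin(a),np.cos(a)]])
for n,x,y,z in[("yknob_top_outer",453,122,.04),("yknob bottom outer",460,165,.03),("ytop",436,124,.04),("plate front L",283,222,.068),("plate frontR",363,184,.068),("red",182,235,.03),("cap",522,260,.034),("decklipL",316,333,.034),("lipR",430,284,.034),("board",150,400,0.01),("heatsink",72,240,.02)]:
    p=f(x,y,z)[:2];print(n,p.round(4),((p-o)@Rz).round(4))
w=cloud("top")[1]
# shelf: points z>.05 near
m=(w[...,2]>.05)&(w[...,2]<.6)&(w[...,0]<.85)&(w[...,1]>-.15)&(w[...,1]<.4)
q=w[m]; H=np.c_[(q[:,:2]-o)@Rz,q[:,2]]
for y in np.arange(-.2,.25,.05):
    k=abs(H[:,1]-y)<.025
    if k.any(): i=H[k][:,0].argmin();print("obst y",y.round(2),H[k][i].round(3),q[k][i].round(3))
E
```

```text
[[0.682  0.2275]
 [0.7201 0.1369]
 [0.5455 0.0526]
 [0.5014 0.1431]]
[np.float64(0.0983), np.float64(0.1007), np.float64(0.1993), np.float64(0.1939)]
25.40053343547396 24.396197859583225 [0.61224636 0.14003083]
yknob_top_outer [0.666  0.0738] [ 0.0208 -0.0827]
yknob bottom outer [0.6432 0.07  ] [-0.0014 -0.0765]
ytop [0.6649 0.0832] [ 0.0238 -0.0737]
plate front L [0.6083 0.165 ] [0.0069 0.0243]
plate frontR [0.6286 0.1221] [ 0.0073 -0.0232]
red [0.6048 0.2242] [0.0287 0.0795]
cap [0.5898 0.036 ] [-0.0642 -0.0849]
decklipL [0.5501 0.1495] [-0.0524  0.0348]
lipR [0.5768 0.0868] [-0.0546 -0.0333]
board [0.5141 0.2439] [-0.0453  0.1355]
heatsink [0.6032 0.287 ] [0.0537 0.1372]
obst y -0.2 [ 0.042 -0.225  0.156] [ 0.745 -0.046  0.156]
obst y -0.15 [ 0.051 -0.174  0.153] [0.731 0.004 0.153]
obst y -0.1 [ 0.059 -0.124  0.158] [0.718 0.052 0.158]
obst y -0.05 [ 0.068 -0.073  0.157] [0.704 0.102 0.157]
obst y -0.0 [-0.357  0.012  0.052] [0.283 0.001 0.052]
obst y 0.05 [0.011 0.026 0.065] [0.611 0.168 0.065]
obst y 0.1 [0.236 0.078 0.051] [0.793 0.31  0.051]
```

```bash
cat >> h.py <<'E'
A=np.radians(24.9);O=np.array([.6122,.1400,0.])
ex=np.array([np.cos(A),np.sin(A),0]);ey=np.array([-np.sin(A),np.cos(A),0]);ez=np.array([0,0,1.])
H2W=np.stack([ex,ey,ez],1)
def goal(ph,tilt):
    "ph: TCP in holder axes; tilt deg: fingers lean forward (+x holder)"
    s=robot.read_state();R0=Ro.from_rotvec(s["orientation"]).as_matrix();t=np.radians(tilt)
    z=np.sin(t)*ex-np.cos(t)*ez; R1=np.stack([np.cross(ey,z),ey,z],1)
    print("shift",(R0.T@(O+H2W@np.array(ph)-s["tool_pos"])).round(4),"turn",Ro.from_matrix(R0.T@R1).as_rotvec().round(3),"t",s["t"])
def st():
    s=robot.read_state();R=Ro.from_rotvec(s["orientation"]).as_matrix()
    print("t",s["t"],"TCP_h",((s["tool_pos"]-O)@H2W).round(4),"zaxis_h",(R[:,2]@H2W).round(3),"y_h",(R[:,1]@H2W).round(3),"F_h",(s["force"]@H2W).round(2),"open",s["opening"])
E
python3 - <<'E'
from h import *
print(np.array(robot.camera_model("wrist")["tool_from_camera"]).round(3),robot.camera_model("wrist")["K"])
st();goal([-.06,-.1,.2],20)
E
```

```text
[[-0.    -0.958 -0.285  0.08 ]
 [ 1.     0.    -0.     0.001]
 [ 0.    -0.285  0.958 -0.155]
 [ 0.     0.     0.     1.   ]] [[378.36442316   0.         273.84783201]
 [  0.         378.36442316 212.06895609]
 [  0.           0.           1.        ]]
t 0.95 TCP_h [-0.2294  0.5911  0.2297] zaxis_h [ 0.  0. -1.] y_h [0.641 0.767 0.   ] F_h [-0.77 -0.35  0.51] open 0.09319137875106535
shift [-0.5732 -0.4215  0.0296] turn [-0.121 -0.335 -0.689] t 0.95
```

move_arm --deltas '[-0.573, -0.4215, 0.03, -0.121, -0.335, -0.689, 0, -0.573, -0.4215, 0.03, -0.121, -0.335, -0.689, 0, -0.573, -0.4215, 0.03, -0.121, -0.335, -0.689, 0, -0.573, -0.4215, 0.03, -0.121, -0.335, -0.689, 0, -0.573, -0.4215, 0.03, -0.121, -0.335, -0.689, 0, -0.573, -0.4215, 0.03, -0.121, -0.335, -0.689, 0, -0.573, -0.4215, 0.03, -0.121, -0.335, -0.689, 0, -0.573, -0.4215, 0.03, -0.121, -0.335, -0.689, 0, -0.573, -0.4215, 0.03, -0.121, -0.335, -0.689, 0, -0.573, -0.4215, 0.03, -0.121, -0.335, -0.689, 0, -0.573, -0.4215, 0.03, -0.121, -0.335, -0.689, 0, -0.573, -0.4215, 0.03, -0.121, -0.335, -0.689, 0]'

```text
t: 2.45
tool_pos: [0.601, 0.0209, 0.1994]
orientation: [-0.599, 2.734, 0.104]
force: [-0.7, 0.5, -0.5]
opening: 0.0002
gripper_force: 0.0
```

```bash
python3 - <<'E'
from h import *
st()
im,w=cloud("wrist");cv2.imwrite("pics/w1.png",im[:,:,::-1]);h=(w-O)@H2W;np.save("w1.npy",h)
st();goal([-.06,-.1,.2],20)
E
```

```text
t 2.45 TCP_h [-0.0603 -0.1033  0.1994] zaxis_h [ 0.342 -0.002 -0.94 ] y_h [ 0.003  1.    -0.001] F_h [-0.46  0.74 -0.47] open 0.00015196813726912412
t 2.5 TCP_h [-0.06   -0.1051  0.1994] zaxis_h [ 0.342 -0.003 -0.94 ] y_h [ 0.004  1.    -0.002] F_h [-2.18 -1.06  0.55] open 0.0008738009093427661
shift [-0.0002  0.0051 -0.0006] turn [-0.003  0.    -0.003] t 2.5
```

View pics/w1.png

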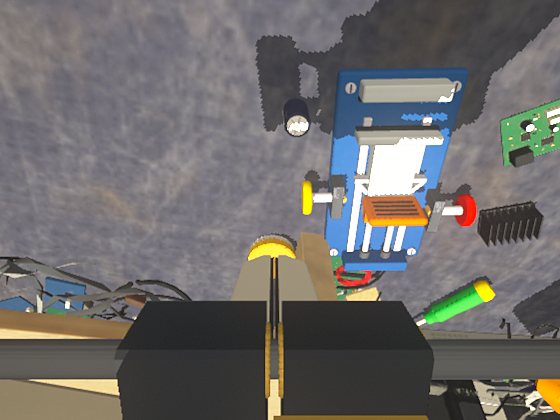

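```bash
python3 - <<'E'
import numpy as np,cv2
im=cv2.imread("pics/w1.png");h=np.load("w1.npy").astype(float)
hsv=cv2.cvtColor(im,cv2.COLOR_BGR2HSV);H,S,V=[hsv[...,i].astype(int) for i in range(3)]
def rep(n,r,m):
    k=np.zeros(H.shape,bool);k[r[1]:r[3],r[0]:r[2]]=1
    q=h[k&m];q=q[~np.isnan(q[:,0])];print(n,len(q),"2%",np.percentile(q,2,0).round(4),"50",np.median(q,0).round(4),"98%",np.percentile(q,98,0).round(4));return q
Y=(H>18)&(H<34)&(S>120);
rep("yknob",(295,170,322,220),Y);rep("tin",(240,230,305,262),Y)
rep("red",(452,190,482,232),((H<8)|(H>170))&(S>150))
rep("plate",(360,190,432,228),(H>4)&(H<18)&(S>130))
q=rep("blue",(320,65,470,272),(H>98)&(H<122)&(S>130)&(V>70))
q=q[abs(q[:,2]-.012)<.005];r=cv2.minAreaRect(q[:,:2].astype(np.float32));print(r);print(np.percentile(q,[1,99],0))
rep("cap",(280,90,312,138),V<255)
# knob profile 
k=np.zeros(H.shape,bool);k[170:220,295:322]=1;k&=Y
for v in range(176,220,4):
    q=h[v,298:318][k[v,298:318]]; 
    if len(q):print(v,q[0].round(4),q[-1].round(4))
# shelf z
s=h[(h[...,2]>.08)&(h[...,2]<.2)&(h[...,0]>0.03)];print(len(s),np.nanpercentile(s,[1,50],0).round(3) if len(s) else'')
E
```

```text
yknob 318 2% [-0.0028 -0.0772  0.0006] 50 [ 0.0053 -0.0736  0.0356] 98% [ 0.0217 -0.0681  0.0403]
tin 679 2% [ 0.076  -0.1293  0.0086] 50 [ 0.0838 -0.1066  0.0181] 98% [ 0.0954 -0.0829  0.0202]
red 501 2% [0.0126 0.0747 0.0127] 50 [0.022  0.0763 0.032 ] 98% [0.0394 0.0832 0.0402]
plate 1074 2% [ 0.0053 -0.0232  0.0266] 50 [ 0.0063 -0.0012  0.0509] 98% [0.0283 0.0435 0.0677]
blue 8193 2% [-0.0989 -0.0499  0.0073] 50 [-0.0328 -0.0129  0.0122] 98% [0.0957 0.0504 0.0344]
((0.00017646700143814087, 0.0009953044354915619), (0.1993369609117508, 0.10352367907762527), 0.7916843295097351)
[[-0.09901574 -0.05073456  0.00842534]
 [ 0.08893051  0.05105685  0.0137832 ]]
cap 1413 2% [-0.08   -0.0977 -0.0009] 50 [-0.0699 -0.086   0.0053] 98% [-0.0376 -0.0706  0.0354]
184 [ 0.0001 -0.0772  0.021 ] [ 0.0134 -0.0666  0.0001]
188 [ 0.0037 -0.0772  0.0224] [ 0.0001 -0.0695  0.0279]
192 [ 0.0063 -0.0772  0.0252] [ 0.0019 -0.0697  0.0318]
196 [ 0.009  -0.0773  0.0277] [ 0.0039 -0.0698  0.0353]
200 [ 0.013  -0.0772  0.0285] [ 0.0069 -0.0698  0.0374]
204 [ 0.0174 -0.077   0.0288] [ 0.0102 -0.0697  0.0389]
208 [ 0.0208 -0.0769  0.0304] [ 0.0152 -0.0694  0.0382]
212 [ 0.0212 -0.0763  0.0362] [ 0.02   -0.07    0.0378]
8509 [[ 0.031 -0.291  0.085]
 [ 0.063 -0.247  0.159]]
```

```bash
python3 - <<'E'
from h import *
st();goal([.01,-.112,.08],20);goal([.01,-.112,.024],20)
E
```

```text
t 2.5 TCP_h [-0.06   -0.1051  0.1994] zaxis_h [ 0.342 -0.003 -0.94 ] y_h [ 0.004  1.    -0.002] F_h [-2.18 -1.06  0.55] open 0.0008738009093427661
shift [-0.025  -0.0064  0.1361] turn [-0.003  0.    -0.003] t 2.5
shift [-0.0058 -0.0063  0.1887] turn [-0.003  0.    -0.003] t 2.5
```

move_arm --deltas '[-0.025, -0.012, 0.136, 0, 0, 0, 0, -0.025, -0.012, 0.136, 0, 0, 0, 0, -0.025, -0.012, 0.136, 0, 0, 0, 0, -0.006, -0.012, 0.189, 0, 0, 0, 0, -0.006, -0.012, 0.189, 0, 0, 0, 0, -0.006, -0.012, 0.189, 0, 0, 0, 0, -0.006, -0.012, 0.189, 0, 0, 0, 0]'

```text
t: 3.38
tool_pos: [0.671, 0.0425, 0.0283]
orientation: [-0.602, 2.728, 0.103]
force: [0.2, 0.4, 0.8]
opening: 0.0005
gripper_force: 0.0
```

```bash
python3 - <<'E'
from h import *
st()
im,w=cloud("wrist");cv2.imwrite("pics/w2.png",im[:,:,::-1]);h=(w-O)@H2W;np.save("w2.npy",h)
st()
E
```

```text
t 3.375 TCP_h [ 0.0123 -0.1132  0.0283] zaxis_h [ 0.347 -0.003 -0.938] y_h [ 0.     1.    -0.003] F_h [0.35 0.24 0.83] open 0.000548926805662183
t 3.425 TCP_h [ 0.0121 -0.1131  0.0279] zaxis_h [ 0.346 -0.003 -0.938] y_h [ 0.     1.    -0.003] F_h [0.06 0.54 0.49] open 0.00020980864513180444
```

View pics/w2.png

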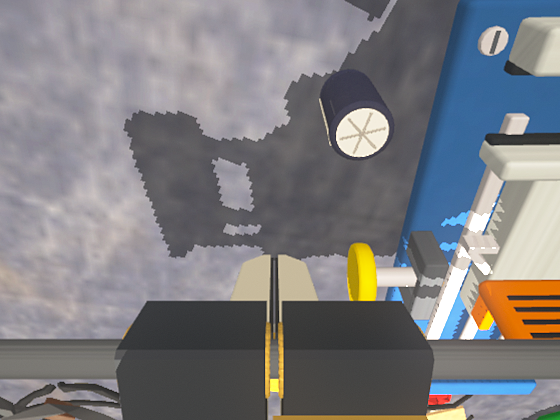

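move_arm --deltas '[0, 0.007, 0, 0, 0, 0, 0, 0, 0.014, 0, 0, 0, 0, 0, 0, 0.018, 0, 0, 0, 0, 0, 0, 0.021, 0, 0, 0, 0, 0, 0, 0.024, 0, 0, 0, 0, 0, 0, 0.027, 0, 0, 0, 0, 0, 0, 0.03, 0, 0, 0, 0, 0]'

```text
t: 4.3
tool_pos: [0.6559, 0.0698, 0.0241]
orientation: [-0.603, 2.733, 0.105]
force: [0.3, -4.5, 0.8]
opening: 0.0003
gripper_force: 2.2
```

move_arm --deltas '[0, 0.002, 0, 0, 0, 0, 0, 0, 0.004, 0, 0, 0, 0, 0]'

```text
t: 4.55
tool_pos: [0.654, 0.0736, 0.0241]
orientation: [-0.603, 2.733, 0.106]
force: [-1.2, -6.2, 0.6]
opening: 0.0002
gripper_force: 2.2
```

```bash
python3 -c "
from h import *
st()"
```

```text
t 4.55 TCP_h [ 0.01   -0.0778  0.0241] zaxis_h [ 0.342 -0.001 -0.94 ] y_h [ 0.     1.    -0.001] F_h [-3.69 -5.08  0.59] open 0.00021947032886365716
```

move_arm --deltas '[0, 0.002, 0, 0, 0, 0, 0, 0, 0.003, 0, 0, 0, 0, 0, 0, 0.004, 0, 0, 0, 0, 0]'

```text
t: 4.92
tool_pos: [0.6532, 0.0755, 0.0243]
orientation: [-0.603, 2.732, 0.102]
force: [3.7, -15.9, -1.9]
opening: 0.001
gripper_force: 7.9
```

move_arm --deltas '[0, 0.001, 0, 0, 0, 0, 0, 0, 0.002, 0, 0, 0, 0, 0]'

```text
t: 5.18
tool_pos: [0.6531, 0.0756, 0.0244]
orientation: [-0.602, 2.731, 0.098]
force: [6.6, -23.8, -4.3]
opening: 0.0003
gripper_force: 11.9
```

```bash
python3 -c "
from h import *
st()"
```

```text
t 5.175 TCP_h [ 0.01   -0.0757  0.0244] zaxis_h [ 0.343 -0.006 -0.939] y_h [ 0.002  1.    -0.006] F_h [ -4.02 -24.41  -4.25] open 0.0002640125260095993
```

move_arm --deltas '[0, -0.03, 0, 0, 0, 0, 0, 0, -0.03, 0, 0, 0, 0, 0, -0.027, -0.03, -0.103, 0, 0, 0, 0, -0.027, -0.03, -0.103, 0, 0, 0, 0, -0.027, -0.03, -0.103, 0, 0, 0, 0, 0.0107, 0.072, -0.1167, 0, 0, 0, 0, 0.0107, 0.072, -0.1167, 0, 0, 0, 0, 0.0107, 0.072, -0.1167, 0, 0, 0, 0, 0.0107, 0.072, -0.1167, 0, 0, 0, 0]'

```text
t: 6.3
tool_pos: [0.5757, 0.124, 0.1295]
orientation: [-0.605, 2.733, 0.106]
force: [1.0, 0.2, -0.0]
opening: 0.0004
gripper_force: 0.0
```

```bash
python3 - <<'E'
from h import *
st()
im,w=cloud("wrist");cv2.imwrite("pics/w3.png",im[:,:,::-1]);h=(w-O)@H2W;np.save("w3.npy",h)
st();goal([-.03,0,.058],20)
hsv=cv2.cvtColor(im,cv2.COLOR_RGB2HSV);H,S=hsv[...,0].astype(int),hsv[...,1]
Y=(H>18)&(H<34)&(S>120)&(abs(h[...,0]-.01)<.03)&(h[...,1]<-.03)&(h[...,1]>-.1)&(h[...,2]>.01)
q=h[Y];print(len(q),np.percentile(q,[2,98],0).round(4) if len(q) else "")
P=(H>4)&(H<18)&(S>130)&(abs(h[...,1])<.03)&(abs(h[...,2]-.05)<.02)&(h[...,0]<.05)
print(np.percentile(h[P],[2,50,98],0).round(4))
E
```

```text
t 6.3 TCP_h [-0.0398  0.0008  0.1295] zaxis_h [ 0.342  0.    -0.94 ] y_h [-0.001  1.    -0.   ] F_h [ 1.02 -0.25 -0.02] open 0.0004326487532240378
t 6.35 TCP_h [-3.960e-02  1.000e-04  1.298e-01] zaxis_h [ 0.342 -0.    -0.94 ] y_h [ 0.  1. -0.] F_h [0.58 0.06 0.07] open 0.0005106537556787481
shift [ 0.0155 -0.0001  0.0707] turn [-0. -0.  0.] t 6.35
543 [[-0.0029 -0.06    0.0189]
 [ 0.0219 -0.0313  0.0403]]
[[ 0.0051 -0.0219  0.0329]
 [ 0.0062  0.0021  0.0501]
 [ 0.0079  0.0253  0.0658]]
```

View pics/w3.png

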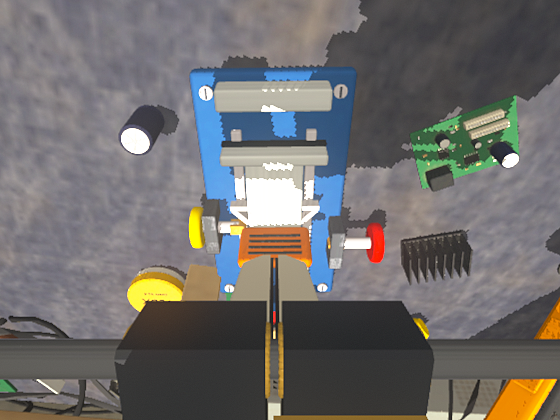

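move_arm --deltas '[0.0152, 0, 0.0711, 0, 0, 0, 0, 0.0152, 0, 0.0711, 0, 0, 0, 0, 0.0152, 0, 0.0711, 0, 0, 0, 0]'

```text
t: 6.72
tool_pos: [0.5849, 0.127, 0.0573]
orientation: [-0.602, 2.735, 0.106]
force: [0.4, 0.7, 0.4]
opening: 0.0001
gripper_force: 0.0
```

move_arm --deltas '[-0.0113, 0, 0.0041, 0, 0, 0, 0, -0.0188, 0, 0.0068, 0, 0, 0, 0, -0.0244, 0, 0.0089, 0, 0, 0, 0, -0.0301, 0, 0.0109, 0, 0, 0, 0, -0.0338, 0, 0.0123, 0, 0, 0, 0]'

```text
t: 7.35
tool_pos: [0.6176, 0.1425, 0.0585]
orientation: [-0.604, 2.734, 0.105]
force: [-9.8, -5.2, 11.3]
opening: 0.0006
gripper_force: 6.1
```

```bash
python3 -c "
from h import *
st()"
```

```text
t 7.35 TCP_h [ 0.006  -0.      0.0585] zaxis_h [ 0.341 -0.001 -0.94 ] y_h [-0.     1.    -0.001] F_h [-11.09  -0.63  11.32] open 0.0005943142168076997
```

move_arm --deltas '[-0.0056, 0, 0.002, 0, 0, 0, 0, -0.0094, 0, 0.0034, 0, 0, 0, 0]'

```text
t: 7.6
tool_pos: [0.6264, 0.1467, 0.0579]
orientation: [-0.604, 2.735, 0.105]
force: [-6.6, -2.7, 4.2]
opening: 0.0004
gripper_force: 3.5
```

```bash
python3 - <<'E'
from h import *
st()
im,w=cloud("wrist");cv2.imwrite("pics/w4.png",im[:,:,::-1]);h=(w-O)@H2W;np.save("w4.npy",h)
hsv=cv2.cvtColor(im,cv2.COLOR_RGB2HSV);H,S=hsv[...,0].astype(int),hsv[...,1]
P=(H>4)&(H<18)&(S>130)&(abs(h[...,1])<.03)&(abs(h[...,2]-.05)<.02)&(h[...,0]<.08)
print(np.percentile(h[P],[2,50,98],0).round(4));st()
E
```

```text
t 7.6 TCP_h [0.0157 0.0001 0.0579] zaxis_h [ 0.34 -0.   -0.94] y_h [-0.  1. -0.] F_h [-7.09  0.29  4.22] open 0.0003578575434282699
[[ 0.0166 -0.0221  0.0322]
 [ 0.0279  0.0202  0.0451]
 [ 0.03    0.0262  0.0669]]
t 7.65 TCP_h [0.0162 0.0002 0.058 ] zaxis_h [ 0.341 -0.    -0.94 ] y_h [ 0.  1. -0.] F_h [-5.83 -0.42  1.76] open 0.0006319953496359966
```

View pics/w4.png

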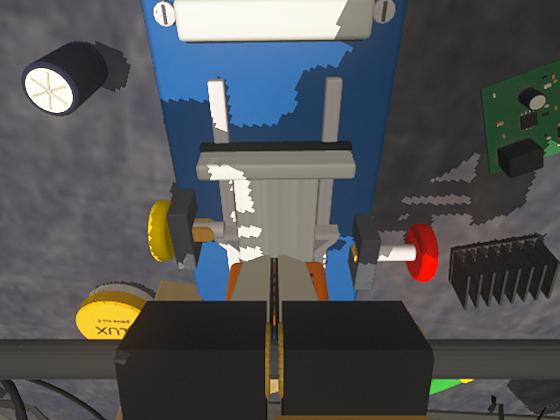

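move_arm --deltas '[-0.0047, 0, 0.0017, 0, 0, 0, 0, -0.0094, 0, 0.0034, 0, 0, 0, 0, -0.0132, 0, 0.0048, 0, 0, 0, 0, -0.0132, 0, 0.0048, 0, 0, 0, 0]'

```text
t: 8.15
tool_pos: [0.6391, 0.1528, 0.0579]
orientation: [-0.604, 2.734, 0.106]
force: [-6.6, -3.1, 4.3]
opening: 0.0007
gripper_force: 3.4
```

```bash
python3 - <<'E'
from h import *
st()
im,w=cloud("wrist");h=(w-O)@H2W
hsv=cv2.cvtColor(im,cv2.COLOR_RGB2HSV);H,S=hsv[...,0].astype(int),hsv[...,1]
P=(H>4)&(H<18)&(S>130)&(abs(h[...,1])<.03)&(abs(h[...,2]-.05)<.02)&(h[...,0]<.08)
print(np.percentile(h[P],[2,50,98],0).round(4));st()
E
```

```text
t 8.15 TCP_h [0.0298 0.0003 0.0579] zaxis_h [ 0.34 -0.   -0.94] y_h [-0.  1. -0.] F_h [-7.28  0.    4.34] open 0.0006784202661015534
[[ 0.0322 -0.0218  0.0321]
 [ 0.0422  0.0206  0.045 ]
 [ 0.0445  0.0264  0.0669]]
t 8.2 TCP_h [0.0298 0.0003 0.0579] zaxis_h [ 0.34 -0.   -0.94] y_h [-0.  1. -0.] F_h [-6.16 -0.38  5.43] open 0.0005949272237895627
```

move_arm --deltas '[0.0094, 0, -0.0034, 0, 0, 0, 0, 0.0235, 0, -0.0086, 0, 0, 0, 0, 0.0564, 0, -0.0205, 0, 0, 0, 0, 0.0564, 0, -0.0205, 0, 0, 0, 0, 0.0273, 0, -0.159, 0, 0, 0, 0, 0.0273, 0, -0.159, 0, 0, 0, 0, 0.0273, 0, -0.159, 0, 0, 0, 0, 0.0273, 0, -0.159, 0, 0, 0, 0, 0.0273, 0, -0.159, 0, 0, 0, 0]'

```text
t: 9.32
tool_pos: [0.5661, 0.1193, 0.1958]
orientation: [-0.604, 2.736, 0.107]
force: [0.7, 0.5, 0.1]
opening: 0.0005
gripper_force: 0.0
```

```bash
python3 - <<'E'
from h import *
st()
im,w=cloud("wrist");h=(w-O)@H2W;cv2.imwrite("pics/w5.png",im[:,:,::-1])
hsv=cv2.cvtColor(im,cv2.COLOR_RGB2HSV);H,S=hsv[...,0].astype(int),hsv[...,1]
P=(H>4)&(H<18)&(S>130)&(abs(h[...,1])<.03)&(abs(h[...,2]-.05)<.02)&(h[...,0]<.08)
print(np.percentile(h[P],[2,50,98],0).round(4))
for n,m in dict(y=(H>18)&(H<34)&(S>120)&(h[...,1]<-.03)&(h[...,1]>-.1),r=((H<8)|(H>170))&(S>150)&(h[...,1]>.05)&(h[...,1]<.1)).items():
    q=h[m&(abs(h[...,0]-.02)<.03)&(h[...,2]>.01)];print(n,len(q),np.percentile(q,[2,98],0).round(4))
st()
E
```

```text
t 9.325 TCP_h [-0.0505  0.0006  0.1958] zaxis_h [ 0.34   0.001 -0.941] y_h [0.    1.    0.001] F_h [0.85 0.12 0.07] open 0.00048130056657005367
[[ 0.0299 -0.0214  0.0328]
 [ 0.031   0.0021  0.0511]
 [ 0.0359  0.0255  0.0674]]
y 366 [[-0.0028 -0.0602  0.02  ]
 [ 0.0221 -0.0314  0.0402]]
r 361 [[0.0125 0.0753 0.0175]
 [0.0371 0.0826 0.0404]]
t 9.375 TCP_h [-0.0508  0.0007  0.1953] zaxis_h [ 0.339  0.001 -0.941] y_h [0.    1.    0.001] F_h [-0.51  0.27  0.34] open 0.0006494864117912061
```

View pics/w5.png

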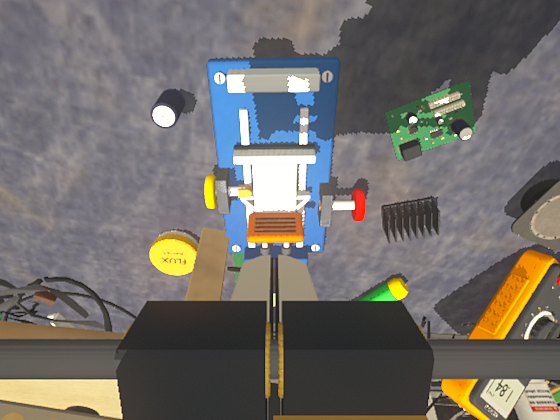

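The wrist picture shows the orange plate (275,228) caught about 25 mm open. The yellow knob (210,192) is home, and the red knob (359,205) and the loose parts haven't moved. The hand is clear of everything.

```bash
python3 -c "
from plant import robot
print(robot.close_job())"
```

```text
the job is handed in; nothing more can be done
None
```

The yellow stop pin is pushed fully home and the sprung jaw is caught half open on it at about 25 mm. The red knob and loose parts are where they were, the hand is clear, and the job was handed in at about 9.4 s.

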